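# Weigh the desk boxes by hand and put the full ones under the riser

## Task

Some of the three storage boxes on the desk are full and some are empty: before moving any of them, find out by raising a box's tab end a centimetre or two to feel its weight, with its far end kept on the desk. Then slide every full box along the desk, never lifting it clear, under the monitor riser until its far end is square and fully home against the back board, gently; leave the empty boxes standing where they are, and do not disturb the mug, flask and mouse.

Things in the scene. Friction and masses are not known exactly. Their poses are not given: they have to be found in the camera images.
- riser_front (a point): Point on the desk under the middle of the front (robot-side) edge of a fixed black monitor riser: shelf 740 wide x 200 deep, clear height under it 90, top at 105 (things on its rear half up to 210), open in front between end legs 694 apart. Under it stands the upright back board, 700 wide; its front face is at x = +100 of this frame. x: away from the robot, square to the board; y along it; z up.
- mug: Bystander: blue mug, 80 across, 90 high; origin at the centre of its underside.
- flask: Bystander: dark red drinking flask, 66 across, 200 high; origin at the centre of its underside.
- mouse: Bystander: grey computer mouse, 100 x 60 x 32; origin at the centre of its underside.
- left_box: The left one (left = +y) of three shut cardboard storage boxes that look alike, 180 long (x) x 100 wide x 70 high. Origin at the centre of the underside; x runs from the tab end (robot side) to the far end, z up. Full: 0.74 to 0.97 kg; empty: 0.21 to 0.28 kg; weight central along the length to 5 mm. One or two of the three are full. It slides on the desk.
- left_tab (a point): Grasp point on the left box's pull tab: upright wooden tab on the lid near the robot-side end, 14 thick (box's y), 26 long (x), from 78 to 118 over the box's underside; hinged on the lid at 76 over the underside about the box's y, rocking +/-0.5 rad almost freely (lightly sprung upright). Point: middle plane, 97 over the underside, 160 from the far end. Axes as the box's when upright.
- left_far (a point): Middle of the bottom edge of the left box's far end (away from the robot), the edge about which the box tips when its tab end is raised. Axes as the box's.
- middle_box: The middle one (left = +y) of three shut cardboard storage boxes that look alike, 180 long (x) x 100 wide x 70 high. Origin at the centre of the underside; x runs from the tab end (robot side) to the far end, z up. Full: 0.74 to 0.97 kg; empty: 0.21 to 0.28 kg; weight central along the length to 5 mm. One or two of the three are full. It slides on the desk.
- middle_tab (a point): Grasp point on the middle box's pull tab: upright wooden tab on the lid near the robot-side end, 14 thick (box's y), 26 long (x), from 78 to 118 over the box's underside; hinged on the lid at 76 over the underside about the box's y, rocking +/-0.5 rad almost freely (lightly sprung upright). Point: middle plane, 97 over the underside, 160 from the far end. Axes as the box's when upright.
- middle_far (a point): Middle of the bottom edge of the middle box's far end (away from the robot), the edge about which the box tips when its tab end is raised. Axes as the box's.
- right_box: The right one (left = +y) of three shut cardboard storage boxes that look alike, 180 long (x) x 100 wide x 70 high. Origin at the centre of the underside; x runs from the tab end (robot side) to the far end, z up. Full: 0.74 to 0.97 kg; empty: 0.21 to 0.28 kg; weight central along the length to 5 mm. One or two of the three are full. It slides on the desk.
- right_tab (a point): Grasp point on the right box's pull tab: upright wooden tab on the lid near the robot-side end, 14 thick (box's y), 26 long (x), from 78 to 118 over the box's underside; hinged on the lid at 76 over the underside about the box's y, rocking +/-0.5 rad almost freely (lightly sprung upright). Point: middle plane, 97 over the underside, 160 from the far end. Axes as the box's when upright.
- right_far (a point): Middle of the bottom edge of the right box's far end (away from the robot), the edge about which the box tips when its tab end is raised. Axes as the box's.
There are look-alikes about, which are no part of the job. Leave any blue or red look-alike of the middle_box alone.

How it is judged (in metres and radians):
On the way:
1. a box is tipped at one end (by more than 0.03 rad, about 5 mm at the tab end) with the other end on the desk, before any box has been shifted by 30 mm (((angle between left_box's own z axis and vertical above 0.03 rad and contact force between left_box and table above 0.2 N and distance of left_tab from where it was at the start of the episode above 0.004 m) or (angle between middle_box's own z axis and vertical above 0.03 rad and contact force between middle_box and table above 0.2 N and distance of middle_tab from where it was at the start of the episode above 0.004 m) or (angle between right_box's own z axis and vertical above 0.03 rad and contact force between right_box and table above 0.2 N and distance of right_tab from where it was at the start of the episode above 0.004 m)) and distance of each of left_box, middle_box, right_box from where it was at the start of the episode below 0.03 m), for 0.2 s.
At the end, for the whole second after the job is handed in: Every full box (pressing on the desk with more than 4.6 N) stands flat and still under the riser with its far end within 7 mm of the back board's face and within 0.12 rad of square; every empty box stands flat and still within 30 mm of where it started (((contact force between left_box and table above 4.6 N and x of left_far in the frame of riser_front between 0.093 and 0.107 m and angle between the x axis of left_box and the x axis of riser_front, either way round below 0.12 rad) or (contact force between left_box and table between 0.5 and 4.6 N and distance of left_box from where it was at the start of the episode below 0.03 m)) and angle between each of left_box, middle_box, right_box's own z axis and vertical below 0.02 rad and linear speed of each of left_box, middle_box, right_box below 0.01 m/s and angular speed of each of left_box, middle_box, right_box below 0.1 rad/s and ((contact force between middle_box and table above 4.6 N and x of middle_far in the frame of riser_front between 0.093 and 0.107 m and angle between the x axis of middle_box and the x axis of riser_front, either way round below 0.12 rad) or (contact force between middle_box and table between 0.5 and 4.6 N and distance of middle_box from where it was at the start of the episode below 0.03 m)) and ((contact force between right_box and table above 4.6 N and x of right_far in the frame of riser_front between 0.093 and 0.107 m and angle between the x axis of right_box and the x axis of riser_front, either way round below 0.12 rad) or (contact force between right_box and table between 0.5 and 4.6 N and distance of right_box from where it was at the start of the episode below 0.03 m))); the robot touches nothing.
It fails at once if a box's far end leaves the desk (by more than 12 mm) (height (world z) of any of left_far, middle_far, right_far above 0.012 m).
It fails at once if a box is tipped by more than 0.25 rad (tab end about 45 mm up) (angle between any of left_box, middle_box, right_box's own z axis and vertical above 0.25 rad).
It fails at once if a box presses on the riser with more than 30 N (contact force between any of left_box, middle_box, right_box and riser above 30 N).
It fails at once if the mug, flask or mouse is moved by more than 30 mm or tipped (distance of any of mug, flask, mouse from where it was at the start of the episode above 0.03 m or angle between any of mug, flask, mouse's own z axis and vertical above 0.3 rad).
It also fails if it takes over 72 s, if anything falls off the work surface, if the arm or the gripper's body presses on something with over 40 N, if the wrist force passes 120 N, or if a joint passes its speed limit or range.

## Robot

A 6-joint arm with a two-finger parallel gripper is mounted at the origin on the work surface. World frame = base frame: x ahead of the robot, y to its left, z up, the work surface at z = 0. Lengths are in m, angles in degrees, forces in N, time in s.
With the tool pointing down it reaches from about 0.4 to 0.825 m from the base axis. Payload 7 kg.
Tool frame: the origin (TCP) lies midway between the tips of the shut fingers; the grasp point (between the pads) lies 19 mm behind it; z points along the fingers, y is the line along which they close (so a half turn about z gives the same grasp; the last joint's range is limited). The gripper opens to 88 mm and grips with 3 to 60 N. Pads are 19 mm wide; open, the fingers measure 130 mm over their backs; the gripper's body (78 mm by 193 mm) begins 47 mm behind the grasp point.
Start: joints at [-50.013, 20.546, 0.682, 0, -70.136, -16.507], TCP at [0.269, -0.619, 0.227] pointing down, gripper open.
Joint ranges: [-176.03, 176.03], [-82.01, 121.73], [-58.28, 71.71], [-173.87, 95.51], [-174.79, -0.11], [-173.66, 173.66]. Speed limits (degrees/s): [136.94, 136.94, 172.46, 180, 180, 180].

## Interface

Orientations are given as a 3x3 rotation matrix whose columns are the frame's x, y, z axes.
In Python, from rig import robot gives the robot as it stands. Calls block until the motion is done:
- robot.goto(position, orientation): joint-space move of the TCP to a pose.
- robot.servo_line(position, ori=None, speed=0.15): straight line of the TCP; ori=None keeps the orientation; speed is the mean speed in m/s.
- robot.movej(angles): joint-space move.
- robot.move_gripper(opening): opening from 0.0 (shut) to 1.0 (fully open); the grip force is fixed at half the most; returns when the fingers have stopped.
- robot.dwell(seconds).
- robot.ik(position, orientation): joint angles nearest the present ones, or None.
- robot.grab_frame(name): name is "scene" or "top" or "wrist"; returns (picture, depth): 400x640x3 uint8, red, green, blue; 400x640 float32, m along the optical axis (not along the pixel's ray), 0 where there is no reading.
- robot.camera_info(name): a dict with "vfov" (degrees; the focal length in pixels is half the picture's height over the tangent of half this angle, whatever the lens; pixels are square), "cx", "cy" (the principal point, pixels), "view" (4x4, takes a point from world to camera coordinates); the wrist camera has in their place "T_tool_cam" (4x4, takes a point from camera to tool coordinates, whose origin is the TCP and whose axes are the flange's). Camera axes: x right, y down, z forward; pixel columns grow to the right and rows downward; lengths in m; the calibration is good to about 2 mm. The wrist camera is an equidistant fisheye: a pixel r from the principal point sees the ray r / f radians off the axis. A picture is of the moment at which its call begins: read the wrist's pose just before it. camera_info takes no time and is no camera call.
A pose or a line that the arm cannot do raises robot.Unreachable and nothing moves.
- robot.job_done(): hands the job in; it is judged then, once.
Readings, each from a call of its own:
- robot.read_t(): time.
- robot.read_qpos(): joint angles.
- robot.read_qvel(): joint speeds.
- robot.read_effort(): joint torques, N m.
- robot.read_position(): TCP position.
- robot.read_tcp_rot(): TCP orientation.
- robot.read_force(): force on the tool from outside, world axes, zero at the start.
- robot.read_ft_torque(): the same for the moment, N m.
- robot.read_grip_width(): opening from 0.0 (shut) to 1.0 (fully open).
- robot.read_finger_force(): force on a finger pad.
Only numpy, scipy, OpenCV 4.12 (cv2) and the standard library are available. Lean on these libraries where they do the work, as an engineer would, in place of code of your own. Each camera call takes 0.05 s, during which the arm holds its last target. There are 200 camera calls.

## Working session

There is one attempt and no reset: what is moved stays moved. The work goes in short steps, each a Python script; the robot and the scene stay as the last script left them, time stands still between calls to the robot, and variables do not carry over. Pictures are saved under pics/ and viewed, at most 10 in all, crops included, and the job is handed in when it is done.

```bash
mkdir -p pics; ls; python3 - <<'E'
from rig import robot
import cv2,numpy as np
for n in ["scene","top"]:
    p,d=robot.grab_frame(n); np.savez(f"pics/{n}0.npz",p=p,d=d)
    cv2.imwrite(f"pics/{n}0.png",p[:,:,::-1]); i=robot.camera_info(n); print(i); np.save(f"pics/{n}_info.npy",i,allow_pickle=True)
print(robot.read_t(),robot.read_tcp_rot(),robot.camera_info("wrist"))
E
```

```text
pics
{'vfov': 43.22261088954497, 'cx': 312.14280027840357, 'cy': 200.23247492590727, 'view': array([[-0.21049789,  0.97751092, -0.01276912,  0.11165539],
       [ 0.75909512,  0.15520562, -0.63220709, -0.33447308],
       [-0.61600749, -0.14277124, -0.77469423,  1.87574127],
       [ 0.        ,  0.        ,  0.        ,  1.        ]])}
{'vfov': 47.208000034804826, 'cx': 313.0261637786774, 'cy': 206.04775228273144, 'view': array([[ 0.02738265, -0.99949314,  0.01623737, -0.04208571],
       [-0.98990299, -0.02937268, -0.13866983,  0.50337168],
       [ 0.13907648, -0.01227627, -0.99020555,  1.61750705],
       [ 0.        ,  0.        ,  0.        ,  1.        ]])}
0.1 [[-9.17241256e-01 -3.98331494e-01 -7.06328449e-04]
 [-3.98332101e-01  9.17240321e-01  1.31576041e-03]
 [ 1.23764123e-04  1.48822303e-03 -9.99998885e-01]] {'vfov': 65.70646984690485, 'cx': 323.2965015507358, 'cy': 198.18148866853232, 'T_tool_cam': array([[-1.98866174e-04, -9.69309620e-01, -2.45843081e-01,
         6.65786644e-02],
       [ 9.99999782e-01, -3.79598190e-05, -6.59246998e-04,
        -3.81666205e-04],
       [ 6.29682298e-04, -2.45843158e-01,  9.69309417e-01,
        -1.57818103e-01],
       [ 0.00000000e+00,  0.00000000e+00,  0.00000000e+00,
         1.00000000e+00]])}
```

View pics/top0.png

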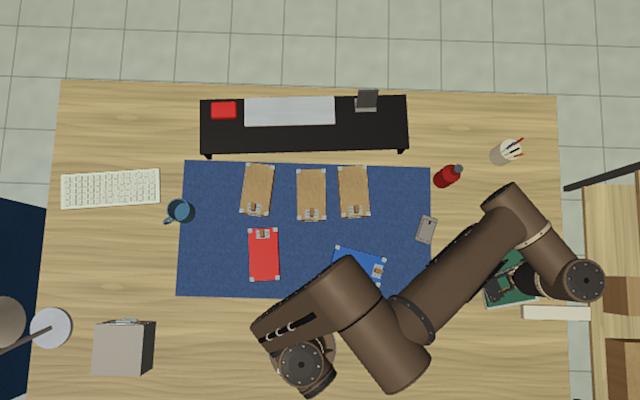

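View pics/scene0.png

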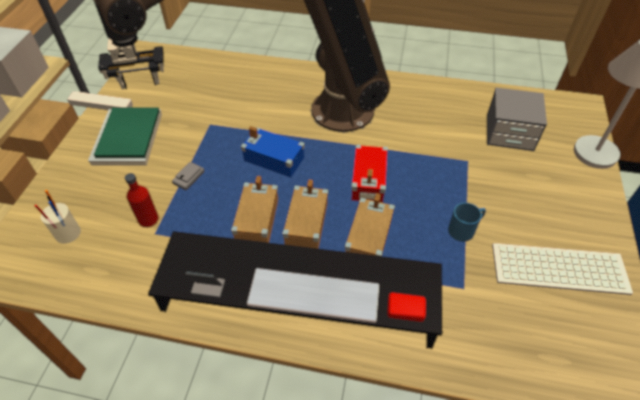

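The top view shows three cardboard boxes at about (257,190), (311,195) and (354,192). The look-alikes are the red box at (263,255) and the blue box at (360,265). The mug is at (180,211), the flask at (447,177), the mouse at (426,229) and the riser front edge at v≈152. I'll use the three cardboard boxes and check them in a close crop, with depth-based fits.

```bash
cat > geo.py <<'E'
import numpy as np,cv2
def cloud(d,i):
    f=200/np.tan(np.radians(i['vfov']/2)); v,u=np.mgrid[:d.shape[0],:d.shape[1]]
    c=np.stack([(u-i['cx'])/f*d,(v-i['cy'])/f*d,d],-1)
    V=i['view']; return (c-V[:3,3])@V[:3,:3]
E
python3 - <<'E'
from geo import *
z=np.load("pics/top0.npz"); i=np.load("pics/top_info.npy",allow_pickle=True).item()
P=cloud(z['d'],i); p=z['p']
cv2.imwrite("pics/crop1.png",cv2.resize(p[85:235,190:440,::-1],None,fx=3.2,fy=3.2,interpolation=cv2.INTER_CUBIC))
roi=np.zeros(p.shape[:2],bool); roi[155:232,230:385]=1
m=(roi&(P[...,2]>.055)&(P[...,2]<.082)).astype(np.uint8)
n,l,s,c=cv2.connectedComponentsWithStats(m)
for k in range(1,n):
    if s[k,4]<200: continue
    q=P[l==k]; print("box",s[k],np.median(q[:,2]),cv2.minAreaRect(q[:,:2].astype(np.float32)))
    a=(l==k); u0,v0,w,h,_=s[k]
    r=np.zeros_like(roi); r[v0-5:v0+h+8,u0-3:u0+w+3]=1
    t=P[r&(P[...,2]>.095)&(P[...,2]<.125)]; print(" tab",len(t),t.mean(0) if len(t) else 0,t.max(0) if len(t) else 0, t.min(0) if len(t) else 0)
m=(P[...,2]>.095)&(P[...,2]<.115); m[:90]=0;m[160:]=0;m[:,:190]=0;m[:,420:]=0
q=P[m]; print("riser",np.median(q[:,2]),cv2.minAreaRect(q[:,:2].astype(np.float32)))
print("front edge by col:",[ (round(P[:,u][m[:,u]][-1,0],4),round(P[:,u][m[:,u]][-1,1],4)) for u in range(205,408,25)])
r=np.vstack([ [P[:,u][m[:,u]][-1,:2]] for u in range(206,406,3)]).reshape(-1,2)
print(np.polyfit(r[:,1],r[:,0],1),P[m][:,1].min(),P[m][:,1].max())
for n,(u,v) in dict(mug=(180,211),flask=(447,177),mouse=(426,229),red=(263,255),blue=(365,262)).items(): print(n,P[v,u])
E
```

```text
box [ 240  162   36   55 1440] 0.07018674488247298 ((0.5555021166801453, 0.1734171360731125), (0.10468366742134094, 0.1838655322790146), 84.59053802490234)
 tab 37 [0.48513272 0.17859206 0.1161751 ] [0.49759841 0.18618756 0.1238538 ] [0.47318451 0.17230846 0.09976924]
box [ 338  165   33   53 1427] 0.07029244780183154 ((0.5585275888442993, -0.1713029146194458), (0.1840425282716751, 0.10312448441982269), 4.913823127746582)
 tab 38 [ 0.48769079 -0.17654699  0.11465304] [ 0.50079867 -0.16958272  0.12262968] [ 0.47559739 -0.18493409  0.09505115]
box [ 297  169   30   52 1429] 0.07029943969482856 ((0.5418816208839417, -0.020291365683078766), (0.18501900136470795, 0.10227774828672409), 1.8779137134552002)
 tab 32 [ 0.4704915  -0.02208928  0.11666824] [ 0.48286826 -0.01663321  0.12478082] [ 0.45859518 -0.02757867  0.10662365]
riser 0.10475239568986067 ((0.7882973551750183, 0.012002706527709961), (0.20407113432884216, 0.74046790599823), 3.466912269592285)
front edge by col: [(np.float64(0.6664), np.float64(0.3554)), (np.float64(0.6751), np.float64(0.2702)), (np.float64(0.6783), np.float64(0.1827)), (np.float64(0.683), np.float64(0.0944)), (np.float64(0.6891), np.float64(0.0067)), (np.float64(0.6943), np.float64(-0.0809)), (np.float64(0.6973), np.float64(-0.1689)), (np.float64(0.7057), np.float64(-0.2581)), (np.float64(0.709), np.float64(-0.3471))]
[-0.05969898  0.68959942] -0.361549484268089 0.38690457856775423
mug [0.47559476 0.45674527 0.00786811]
flask [ 0.60484852 -0.48424594  0.13510532]
mouse [ 0.43350089 -0.43797658  0.03039388]
red [0.32269313 0.14230828 0.06546869]
blue [ 0.30830217 -0.21405228  0.06639892]
```

View pics/crop1.png

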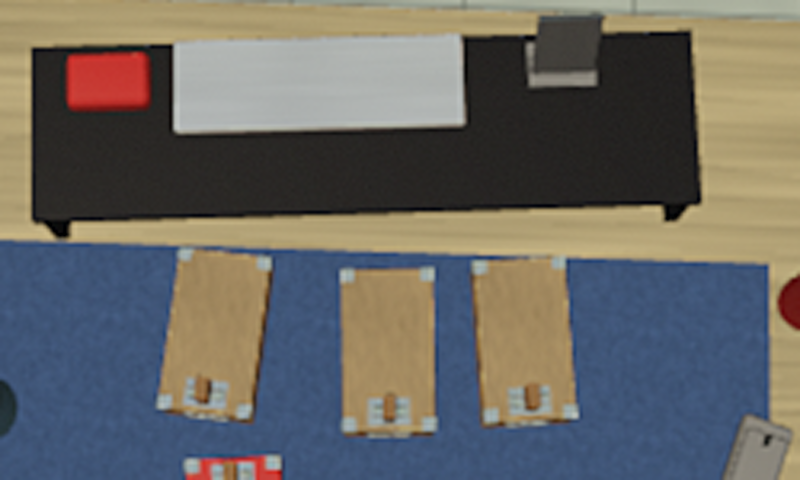

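The crop confirms three plain cardboard boxes with upright tabs at crop pixels (203,390), (390,408) and (532,396). The tab positions I measured agree with those computed from each box pose to within about 1.5 mm. I'll weigh all three, starting with the right box.

```bash
cat > act.py <<'E'
import numpy as np
from rig import robot
from scipy.spatial.transform import Rotation as Rt
BOX=dict(left=(.5555,.1734,-5.4),middle=(.5419,-.0203,1.9),right=(.5585,-.1713,4.9))
def ori(yaw): return Rt.from_euler('z',yaw,degrees=True).as_matrix()@np.diag([-1.,1.,-1.])
def tab(n):
    x,y,a=BOX[n]; r=np.radians(a); u=np.array([np.cos(r),np.sin(r),0]); return np.array([x,y,0])-.07*u,u,a
ZG=.079
def grasp(n):
    p,u,a=tab(n); R=ori(a)
    robot.goto(p+[0,0,.20],R); robot.move_gripper(.55)
    robot.servo_line(p+[0,0,ZG],R,speed=.1)
    robot.dwell(.2); f0=np.array(robot.read_force())
    robot.move_gripper(0.); w=robot.read_grip_width()
    print(n,"width mm",round(w*88,1),"t",robot.read_t(), "f0",np.round(f0,2)); return p,u,R,f0,w
def release():
    robot.move_gripper(.55); q=np.array(robot.read_position()); robot.servo_line([q[0],q[1],.20],speed=.15)
def weigh(n):
    p,u,R,f0,w=grasp(n)
    if not 11<w*88<18: print("bad grasp"); return
    fg=np.array(robot.read_force()); th=.075
    g=p+[0,0,ZG]
    robot.servo_line(g+.076*th*u+[0,0,.16*th],R,speed=.03); robot.dwell(.4)
    f=np.mean([robot.read_force() for _ in range(5)],0)
    print(" lift F",np.round(f-f0,2)," grip-only",np.round(fg-f0,2),np.round(robot.read_position(),4))
    robot.servo_line(g,R,speed=.03); release(); print(" t",robot.read_t())
E
python3 -c "
from act import *
import cv2
weigh('right')
p,d=robot.grab_frame('wrist');cv2.imwrite('pics/w1.png',p[:,:,::-1])"
```

```text
right width mm 13.8 t 4.95 f0 [-0.19  0.14 -0.41]
 lift F [ 0.76  0.73 -5.45]  grip-only [-1.58  3.11  2.  ] [ 0.4944 -0.1768  0.091 ]
 t 8.275
```

View pics/w1.png

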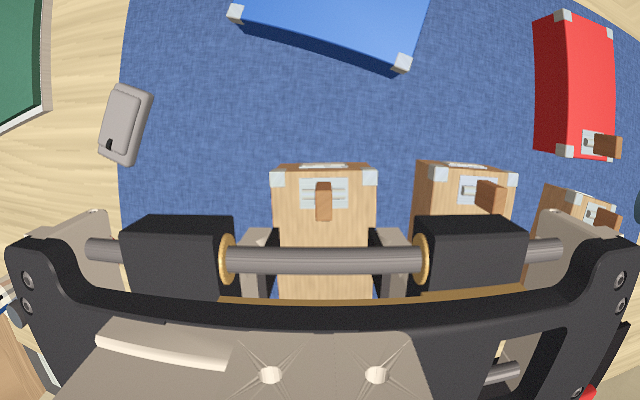

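The wrist view shows the right box flat and undisturbed, with its tab at (323,200) centred between the fingers. It lifted at 5.45 N, so it is full. Next are the middle and left boxes.

```bash
python3 -c "
from act import *
weigh('middle'); weigh('left')"
```

```text
middle width mm 13.8 t 11.4333 f0 [ 0.15 -0.4  -0.24]
 lift F [ 0.    1.01 -1.41]  grip-only [-0.08  1.15  0.11] [ 0.4776 -0.0224  0.0909]
 t 14.7583
left width mm 13.9 t 18.025 f0 [-0.41 -0.68 -0.69]
 lift F [ 0.14 -0.07 -0.1 ]  grip-only [0.26 0.56 0.03] [0.4914 0.1794 0.0909]
 t 21.35
```

The middle box is empty at 1.4 N. The left reading of 0.1 N is too low even for an empty box, so I'll repeat it with better averaging and a picture while it is raised.

```bash
python3 - <<'E'
from act import *
import cv2
def F():
    a=[]
    for _ in range(12): robot.dwell(.05); a.append(robot.read_force())
    return np.mean(a,0).round(2),np.std(a,0).round(2)
p,u,a=tab('left'); R=ori(a); g=p+[0,0,ZG]
print(F())
robot.servo_line(g,R,speed=.1); robot.move_gripper(0.); print(robot.read_grip_width()*88,F())
th=.1; robot.servo_line(g+.076*th*u+[0,0,.16*th],R,speed=.03); print(F(), robot.read_finger_force())
p_,d=robot.grab_frame('scene'); np.savez('pics/s2.npz',p=p_,d=d)
w,_=robot.grab_frame('wrist')
c=cv2.resize(p_[150:300,210:420],None,fx=2,fy=2,interpolation=cv2.INTER_CUBIC)
o=np.zeros((400,800,3),np.uint8); o[:300,:420]=c; o[:, 420:]=w[:,130:510]
cv2.imwrite('pics/l2.png',o[:,:,::-1])
robot.servo_line(g,R,speed=.03); print(robot.read_t())
E
```

```text
(array([ 0.1 , -0.01,  0.1 ]), array([0.44, 0.57, 0.54]))
14.163337868294802 (array([-0.3 ,  0.2 ,  1.49]), array([0.48, 0.56, 0.66]))
(array([ 0.09, -0.13, -1.28]), array([0.29, 0.53, 0.32])) 29.991660118103027
26.7417
```

View pics/l2.png

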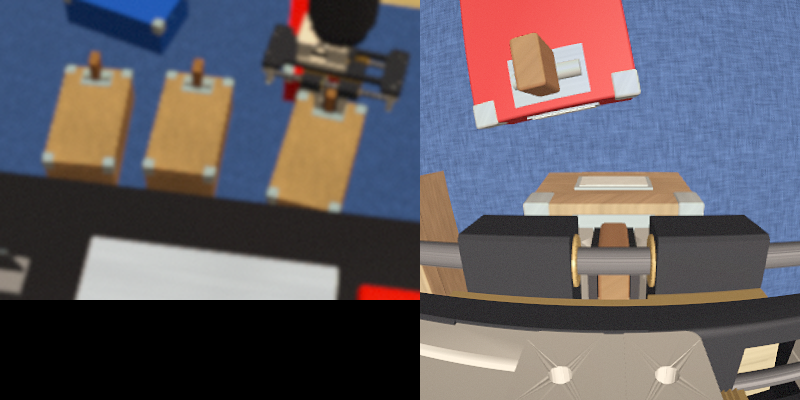

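The picture shows the left tab held between the pads, at right-panel pixel (612,260), and the box's tab end raised. It weighs 1.28 N with noise of ±0.5 N, so the left box is empty. Only the right box is full, so I'll release the left one and slide the right one home.

```bash
python3 - <<'E'
from act import *
import cv2
release()
p,u,R,f0,w=grasp('right')
assert 11<w*88<18
n=np.array([.9982,.0602,0]); R2=ori(3.45); T=np.array([.6386,-.1641,ZG])
def F():
    a=[]
    for _ in range(5): robot.dwell(.03); a.append(robot.read_force())
    return np.mean(a,0)@n
robot.servo_line(T-.012*n,R2,speed=.04)
b=None; log=[]
for k in range(1,17):
    s=-.012+.0015*k
    robot.servo_line(T+s*n,R2,speed=.02); f=F(); log.append((round(s*1e3,1),round(f,1)))
    if k==2: b=np.mean([x[1] for x in log])
    if b is not None and f<b-5: break
print(log,np.round(robot.read_position(),4),robot.read_t())
c,d=robot.grab_frame('wrist'); 
top,dt=robot.grab_frame('top'); np.savez('pics/t3.npz',p=top,d=dt)
E
```

```text
right width mm 13.8 t 32.25 f0 [ 0.37  0.16 -0.65]
[(-10.5, np.float64(-8.3)), (-9.0, np.float64(-8.3)), (-7.5, np.float64(-7.8)), (-6.0, np.float64(-7.8)), (-4.5, np.float64(-7.8)), (-3.0, np.float64(-8.0)), (-1.5, np.float64(-7.7)), (0.0, np.float64(-8.0)), (1.5, np.float64(-8.0)), (3.0, np.float64(-8.5)), (4.5, np.float64(-12.0)), (6.0, np.float64(-15.3))] [ 0.6397 -0.1646  0.0789] 40.8583
```

The force rises at the expected place: TCP n is within 1 mm of nominal, and the force goes from -8 to -15 N against the board. I'll release, retreat and check.

```bash
python3 - <<'E'
from act import *
from geo import *
robot.move_gripper(.55); robot.servo_line(np.array(robot.read_position())+[0,0,.13],speed=.12)
robot.goto([.42,-.25,.25],ori(0)); robot.dwell(.3)
p,d=robot.grab_frame('top'); i=robot.camera_info('top'); P=cloud(d,i)
cv2.imwrite("pics/fin.png",cv2.resize(p[85:235,190:440,::-1],None,fx=3.2,fy=3.2,interpolation=cv2.INTER_CUBIC))
p2,_=robot.grab_frame('scene'); cv2.imwrite("pics/fin2.png",p2[:,:,::-1])
m=np.zeros(d.shape,bool); m[135:232,230:400]=1
m=(m&(P[...,2]>.06)&(P[...,2]<.082)).astype(np.uint8)
n,l,s,c=cv2.connectedComponentsWithStats(m)
for k in range(1,n):
    if s[k,4]>100: q=P[l==k]; print(np.median(q[:,2]),cv2.minAreaRect(q[:,:2].astype(np.float32)))
t=P[135:200,330:400].reshape(-1,3); t=t[(t[:,2]>.1)&(t[:,2]<.125)&(t[:,0]<.665)]; print("tab",t.mean(0),len(t)); print(robot.read_t())
E
```

```text
0.07021489576082016 ((0.6612736582756042, -0.1671452522277832), (0.08945216983556747, 0.10361955314874649), 3.4442131519317627)
0.06990114799152708 ((0.5548238158226013, 0.16927820444107056), (0.10325531661510468, 0.1830580234527588), 85.20321655273438)
0.07077765794151987 ((0.5416428446769714, -0.021794453263282776), (0.18486647307872772, 0.10019437968730927), 1.0737860202789307)
tab [ 0.63648103 -0.16742614  0.11514578] 32
44.3417
```

View pics/fin.png

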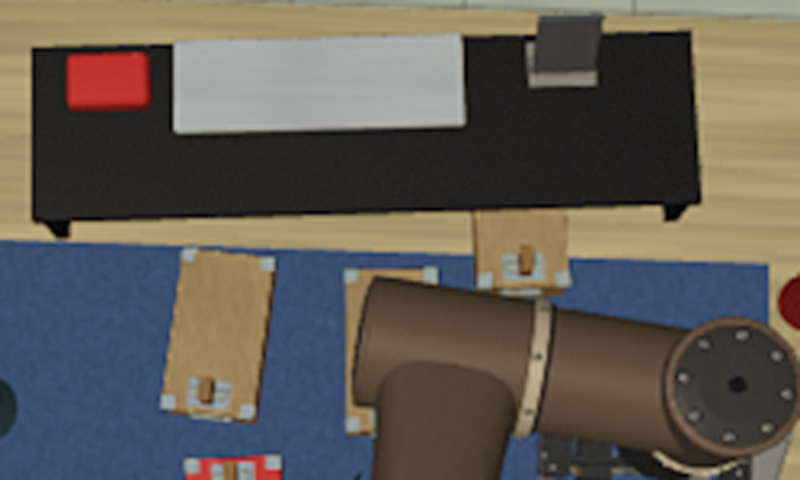

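The right box sits under the riser at a yaw of 3.44°, matching the riser's 3.45°, with its tab at crop pixel (527,260). The left and middle boxes have moved by no more than 5 mm, and the arm is clear.

```bash
python3 -c "
from rig import robot
print(robot.job_done())"
```

```text
the job is handed in; nothing more can be done
None
```

The job is handed in, and no verdict came back: only the right box was full, and it is now square and home against the back board to within about 2 mm by camera and force; the empty left and middle boxes are within about 5 mm of where they started.

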